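Jog a stack of blanks square at the goldsmith's bench

ROBOT

A 7-joint arm with a two-finger parallel gripper is mounted at the origin on the work surface. World frame = base frame: x ahead of the robot, y to its left, z up, the work surface at z = 0. Lengths are in m, angles in rad, forces in N, time in s.
With the tool pointing down it reaches from about 0.35 to 0.9 m from the base axis. Payload 8.1 kg.
Tool frame: the origin (TCP) lies at the very end of the fingers, on their centre line; the grasp point (between the pads) lies 19 mm behind it; z points along the fingers, y is the line along which they close (so a half turn about z gives the same grasp; the last joint's range is limited). The gripper opens to 92 mm and grips with 3 to 60 N. Pads are 19 mm wide; open, the fingers measure 130 mm over their backs; the gripper's body (75 mm by 190 mm) begins 47 mm behind the grasp point.
Start: joints at [1.2, 0.434, 0.025, 1.573, -0.012, 1.134, -0.075], TCP at [0.165, -0.603, 0.227] pointing down, gripper open.
Joint ranges: [-2.62, 2.62], [-0.44, 2.09], [-1.27, 1.32], [0.08, 2.57], [-1.32, 4.46], [0.12, 2], [-2.74, 2.74]. Speed limits (rad/s): [2.22, 2.22, 3.01, 3.01, 3.14, 3.14, 3.14].

INTERFACE

Orientations are given as a rotation vector (axis times angle).
In Python, from cell import observe, get_image, sign_off, find_in, trace, place_of gives the robot as it stands. The module is installed in compiled form; this text tells all that it offers.
- The arm moves only by the shell command python3 -m handwheel 'ROWS' [OPENING] [FORCE]. ROWS is JSON, a list of rows, each a list of 6 numbers: the shift along the tool's x, y, z each as a share of 0.02 m, from -1 to 1, then the turn, a rotation vector about the tool's x, y, z each as a share of 4 degrees, from -1 to 1. A call has 1 to 8 rows; each row shifts and turns the commanded pose from where the row before left it, along the tool's axes as they then stand; what a row does not reach is not made up. A row lasts 1/12 s, in which the tool goes at most 41.7 mm and 7.16 degrees, less where a joint would pass 70% of its speed; a pose out of reach is approached as far as the arm can. A call with a number of a shift or a turn outside -1 to 1 is refused whole. A call with a gripper value outside its range is refused whole. OPENING is the opening, from 0 (shut) to 1 (fully open), set as the call begins (- or left out, the last holds). The fingers move at their own pace and stop on an object; FORCE is the grip in N (left out, the last holds). Time passes only in rows, so rows that do not move let the fingers close. It gives the time, the measured TCP pose, the force, the opening and the grip force at its end, in the units of the state.
- observe(): the state, without advancing time (a new reading comes with each control period).
- get_image(name): name is "side" or "top"; returns a dict with "image" (400x640x3 uint8, red, green, blue), "fx", "fy", "cx", "cy" (pixels), "position" and "orientation" of the camera in the world. Camera axes: x right, y down, z forward; pixel columns grow to the right and rows downward; lengths in m; the calibration is good to about 2 mm. A picture is of the moment at which its call begins. There is no depth.
- sign_off(): hands the job in; it is judged then, once.
Trained networks look in the newest picture that a camera, given by its name, has taken for a name from the list of things; names that differ only in an ending like _2 or _b are one class to them, and where a whole thing is asked for, a point or a joint stands for the part that bears it (a point fixed in the world has none). Each returns a list of dicts, best first, with "score" (0 to 1); they miss things now and then, are a little off and sometimes report something else, mostly with a low value. They report only what shows in the picture. A call takes as long as a camera call. They do not tell look-alikes from the thing itself.
- find_in(label, camera): "rect" ([centre column, centre row, width, height] as shares, 0 to 1, of the picture: columns of its width, rows of its height, round what is visible of it).
- trace(label, camera): "region" (400x640 bool, what is visible of it) and "rect" ([centre column, centre row, width, height] as shares, 0 to 1, of the picture: columns of its width, rows of its height, round what is visible of it).
- place_of(label, camera): "point" ([column, row] as shares, 0 to 1, of the picture: columns of its width, rows of its height: a listed point, or the origin of a listed thing).
The state is a dict: "clock": time; "joints": joint angles; "dq": joint speeds; "joint_efforts": joint torques, N m; "position": TCP position; "ee_rot": TCP orientation; "force": force on the tool from outside, world axes, zero at the start; "ft_torque": the same for the moment, N m; "width": opening from 0.0 (shut) to 1.0 (fully open); "gripper_force": force on a finger pad.
Only numpy, scipy, OpenCV 4.12 (cv2) and the standard library are available. Lean on these libraries where they do the work, as an engineer would, in place of code of your own. Each camera call takes 0.05 s, during which the arm holds its last target. There are 200 camera calls.

TASK

With the wooden hand block, sweep the three loose offcuts off the squaring board, then tap the ragged stack of four metal blanks up against the far stop and the side stop until all four edges are flush and touching both stops. Tap gently: the stops are only lightly clamped and must not be shoved out of place, and the gripper must not touch the blanks or offcuts itself. At the end stand the block upright on the bench, off the board, and leave everything else where it is.

Things in the scene. Friction and masses are not known exactly. Their poses are not given: they have to be found in the camera images.
- board: Wooden squaring board fixed to the bench, 260 (x) x 300 (y) x 12 mm thick; origin at the centre of its underside, on the bench. +x points to the far stop, +y to the side stop, z up. Its near (-x) and right (-y) edges are open.
- stop_far (a joint): How far (m) the far stop has been shoved back from its start, along the board's +x. It is a dark steel bar across the whole far side of the board, 24 mm thick, 270 mm long, its top 26 mm above the board, only lightly clamped: it slips when pushed with more than about 20 N.
- stop_far_face (a point): Point on the inner (-x) face of the far stop, at the level of the board's top, in the middle of its length: 100 mm along the board's +x from the board's origin. Axes as the board's.
- stop_side (a joint): How far (m) the side stop has been shoved back from its start, along the board's +y. It is a dark steel bar, 95 mm long along x (up to the far stop), 18 mm thick, its top 26 mm above the board, clamped as lightly as the far stop.
- stop_side_face (a point): Point on the inner (-y) face of the side stop, at the level of the board's top, in the middle of its length: 47.5 mm along +x and 130 mm along +y from the board's origin. Axes as the board's.
- block: Loose wooden hand block, 170 g: a base 48 (x) x 66 (y) x 45 mm high with plane faces, and on top of it a grip rib 26 (x) x 66 (y) x 40 mm high (85 mm in all). Stands on the bench left or right of the board; origin at the centre of its underside, z up.
- blank1: Aluminium blank 80 x 120 x 5 mm, 130 g, number 1 from the bottom of the stack of four equal blanks on the board; lies flat, origin at the centre of its underside; its x axis is along the 80 mm side, y along the 120 mm side, z up.
- blank2: Aluminium blank 80 x 120 x 5 mm, 130 g, number 2 from the bottom of the stack of four equal blanks on the board; lies flat, origin at the centre of its underside; its x axis is along the 80 mm side, y along the 120 mm side, z up.
- blank3: Aluminium blank 80 x 120 x 5 mm, 130 g, number 3 from the bottom of the stack of four equal blanks on the board; lies flat, origin at the centre of its underside; its x axis is along the 80 mm side, y along the 120 mm side, z up.
- blank4: Aluminium blank 80 x 120 x 5 mm, 130 g, number 4 from the bottom of the stack of four equal blanks on the board; lies flat, origin at the centre of its underside; its x axis is along the 80 mm side, y along the 120 mm side, z up.
- offcut1: Loose aluminium offcut 20 (x) x 32 (y) x 6 mm, lying on the board in the strip between the stack and the far stop; origin at the centre of its underside. Offcuts 1 to 3 run from left (+y) to right.
- offcut2: Loose aluminium offcut 20 (x) x 32 (y) x 6 mm, lying on the board in the strip between the stack and the far stop; origin at the centre of its underside. Offcuts 1 to 3 run from left (+y) to right.
- offcut3: Loose aluminium offcut 20 (x) x 32 (y) x 6 mm, lying on the board in the strip between the stack and the far stop; origin at the centre of its underside. Offcuts 1 to 3 run from left (+y) to right.
- jar: Amber glass jar with a steel lid, 60 mm in diameter, 75 mm high, on the other side of the board from the block; a bystander; origin at its underside.
- weight: Small brass weight with a knob, 26 mm in diameter, 38 mm high, on the near left corner of the board; a bystander; origin at its underside.
- hammer: Hammer, 200 mm long, lying on the bench left of the board; a bystander; origin at its underside.
- tin: Open steel bowl, 90 mm in diameter, 40 mm high, right of the board; a bystander; origin at its underside.
Not all that is in view belongs to the job. Leave any purple look-alike of the block alone.

How it is judged:
On the way, in this order (a step that is already met when the one before it is completed fails the run):
1. all three offcuts are off the board ((y of offcut1 in the frame of board below -0.152 m or y of offcut1 in the frame of board above 0.152 m or x of offcut1 in the frame of board below -0.132 m or x of offcut1 in the frame of board above 0.132 m) and (y of offcut2 in the frame of board below -0.152 m or y of offcut2 in the frame of board above 0.152 m or x of offcut2 in the frame of board below -0.132 m or x of offcut2 in the frame of board above 0.132 m) and (y of offcut3 in the frame of board below -0.152 m or y of offcut3 in the frame of board above 0.152 m or x of offcut3 in the frame of board below -0.132 m or x of offcut3 in the frame of board above 0.132 m)), for 0.1 s.
2. all four blanks are flush against both stops (x of blank1 in the frame of stop_far_face between -0.0415 and -0.0385 m and y of blank1 in the frame of stop_side_face between -0.0615 and -0.0585 m and angle between the x axis of each of blank1, blank2, blank3, blank4 and the x axis of board, either way round below 0.03 rad and angle between each of blank1, blank2, blank3, blank4's own z axis and vertical below 0.04 rad and height (world z) of blank1 between 0.01 and 0.031 m and x of blank2 in the frame of stop_far_face between -0.0415 and -0.0385 m and y of blank2 in the frame of stop_side_face between -0.0615 and -0.0585 m and height (world z) of blank2 between 0.01 and 0.031 m and x of blank3 in the frame of stop_far_face between -0.0415 and -0.0385 m and y of blank3 in the frame of stop_side_face between -0.0615 and -0.0585 m and height (world z) of blank3 between 0.01 and 0.031 m and x of blank4 in the frame of stop_far_face between -0.0415 and -0.0385 m and y of blank4 in the frame of stop_side_face between -0.0615 and -0.0585 m and height (world z) of blank4 between 0.01 and 0.031 m), for 0.2 s.
At the end, for the whole second after the job is handed in: Offcuts off the board; each blank flat in the stack, its edges within 1.5 mm of both stops (taken at its middle) and square to the board within 0.03 rad; the block upright (tilt under 0.06 rad) on the bench within 6 mm, off the board; all at rest (all of step 1 and all of step 2 and height (world z) of block between -0.003 and 0.006 m and angle between block's own z axis and vertical below 0.06 rad and linear speed of each of blank1, blank2, blank3, blank4, offcut1, offcut2, offcut3, block below 0.01 m/s); the robot touches nothing.
It fails at once if a stop is shoved back more than 1.5 mm (value of joint any of stop_far, stop_side above 0.0015 m).
It fails at once if the gripper or arm touches a blank or an offcut (over 0.5 N) (contact force between any of the fingers, the arm and blank1 above 0.5 N or contact force between any of the fingers, the arm and blank2 above 0.5 N or contact force between any of the fingers, the arm and blank3 above 0.5 N or contact force between any of the fingers, the arm and blank4 above 0.5 N or contact force between any of the fingers, the arm and offcut1 above 0.5 N or contact force between any of the fingers, the arm and offcut2 above 0.5 N or contact force between any of the fingers, the arm and offcut3 above 0.5 N).
It fails at once if a bystander (jar, weight, hammer, bowl) is moved more than 30 mm (distance of any of jar, weight, hammer, tin from where it was at the start of the episode above 0.03 m).
It also fails if it takes over 70 s, if anything falls off the work surface, if the arm or the gripper's body presses on something with over 40 N, if the wrist force passes 120 N, or if a joint passes its speed limit or range.

## Working session

There is one attempt and no reset: what is moved stays moved. The work goes in short steps, Python scripts to look and compute and a shell command to move; the robot and the scene stay as the last step left them, time stands still between calls to the robot, and variables do not carry over. Pictures are saved under pics/ and viewed, at most 10 in all, crops included, and the job is handed in when it is done.

```bash
mkdir -p pics; cat > h.py <<'E'
import numpy as np, cv2, json
from scipy.spatial.transform import Rotation as R
from cell import *
def rot(o):
    o=np.array(o,float)
    return o if o.shape==(3,3) else (R.from_rotvec(o).as_matrix() if o.size==3 else R.from_quat(o).as_matrix())
def ray(c,uv):
    d=rot(c['orientation'])@np.array([(uv[0]-c['cx'])/c['fx'],(uv[1]-c['cy'])/c['fy'],1.])
    return np.array(c['position']),d/np.linalg.norm(d)
def atz(c,uv,z):
    p,d=ray(c,uv); return p+d*(z-p[2])/d[2]
def tri(r):
    A=sum(np.eye(3)-np.outer(d,d) for p,d in r); b=sum((np.eye(3)-np.outer(d,d))@p for p,d in r)
    return np.linalg.solve(A,b)
def px(c,X):
    q=rot(c['orientation']).T@(np.array(X)-c['position']); return q[:2]/q[2]*[c['fx'],c['fy']]+[c['cx'],c['cy']]
def st():
    o=observe(); m=rot(o['ee_rot']); print(round(o['clock'],2),np.round(o['position'],4),'x',np.round(m[:,0],3),'y',np.round(m[:,1],3),'z',np.round(m[:,2],3),'F',np.round(o['force'],1),'w',o['width'],o['gripper_force'])
E
cat > a.py <<'E'
from h import *
C={n:get_image(n) for n in('side','top')}
for n,c in C.items():
    cv2.imwrite(f'pics/{n}0.png',c['image'][...,::-1]); print(n,np.round(c['position'],3),c['orientation'],c['fx'],c['cx'],c['cy'])
for l in 'board stop_far_face stop_side_face block blank1 blank4 offcut1 offcut2 offcut3 jar weight hammer tin'.split():
    r=[]
    for n,c in C.items():
        for p in place_of(l,n)[:3]:
            uv=np.array(p['point'])*[640,400]; print(l,n,round(p['score'],2),np.round(uv,1),np.round(atz(c,uv,0 if l in('block','board','jar','tin','hammer') else .012),3))
            r.append(ray(c,uv)) if p is not None and len(r)<2 and (len(r)==0 or n=='top') else 0
    if len(r)>1: print('   tri',np.round(tri(r),4))
st()
E
python3 a.py
```

```text
side [ 0.369 -0.857  0.683] [-2.22407465  0.2514644  -0.10664582] 398.69206670082986 317.80653587646736 200.71091545714873
top [ 0.26  -0.066  1.489] [-2.10342769  2.13156271 -0.18333905] 516.5373136896059 323.68563428668574 197.6295055760451
board side 0.92 [326.4 186.5] [0.59  0.054 0.   ]
board top 0.86 [291.4 185.3] [0.579 0.048 0.   ]
   tri [0.5835 0.047  0.0046]
stop_far_face side 0.93 [359.9 180.1] [0.689 0.046 0.012]
stop_far_face top 0.95 [287.2 151.4] [0.68  0.059 0.012]
   tri [0.6881 0.0596 0.0013]
stop_side_face side 0.75 [332.3 158.6] [0.639 0.179 0.012]
stop_side_face top 0.77 [250.8 166.6] [0.635 0.167 0.012]
   tri [0.6343 0.1651 0.0205]
block side 0.71 [272.5 145.1] [0.469 0.328 0.   ]
block top 0.93 [189.8 222.3] [0.474 0.344 0.   ]
block top 0.75 [174.4 262.2] [0.358 0.385 0.   ]
   tri [ 0.4726  0.3473 -0.0109]
blank1 side 0.94 [316.  187.7] [0.556 0.039 0.012]
blank1 side 0.62 [318.7 180.7] [0.571 0.071 0.012]
blank1 side 0.49 [321.9 186.7] [0.574 0.04  0.012]
blank1 top 0.75 [294.8 189.2] [0.565 0.037 0.012]
blank1 top 0.57 [298.9 186.5] [0.573 0.025 0.012]
  
[... 1314 characters left out ...]
0.335   0.014 ]
weight side 0.42 [283.2 165.6] [0.483 0.175 0.012]
weight side 0.27 [315.9 183.6] [0.56  0.059 0.012]
weight top 0.39 [247.8 215.4] [0.49  0.173 0.012]
   tri [0.4858 0.1728 0.014 ]
hammer side 0.62 [325.3 138.4] [0.653 0.33  0.   ]
hammer side 0.21 [317.3 181.5] [0.57  0.085 0.   ]
hammer top 0.95 [191.2 159.7] [0.662 0.347 0.   ]
   tri [ 0.6614  0.3504 -0.0112]
tin side 0.57 [396.3 339.6] [ 0.604 -0.462  0.   ]
tin side 0.49 [315.9 182.1] [0.565 0.083 0.   ]
tin top 0.6 [464.  178.2] [ 0.593 -0.461  0.   ]
   tri [ 0.5984 -0.4616 -0.    ]
1.4 [ 0.1654 -0.6028  0.2268] x [0.964 0.264 0.   ] y [ 0.264 -0.964  0.   ] z [ 0. -0. -1.] F [ 0.2 -0.1  0.2] w 0.9980905159259009 0.0
```

View pics/top0.png

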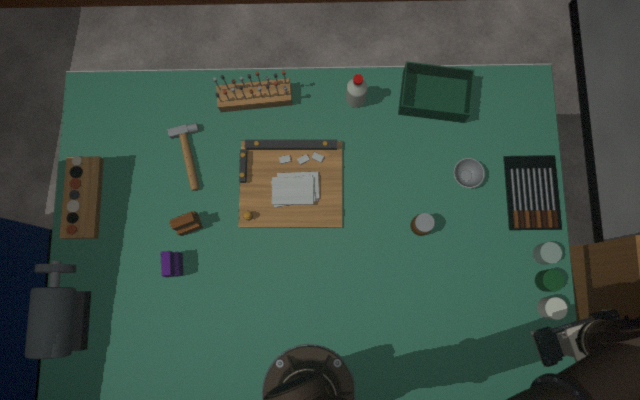

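```bash
python3 - <<'E'
import cv2
a=cv2.imread('pics/top0.png')[130:290,150:350]; cv2.imwrite('pics/c1.png',cv2.resize(a,None,fx=3.7,fy=3.7,interpolation=cv2.INTER_CUBIC))
b=cv2.imread('pics/side0.png')[90:250,220:420]; cv2.imwrite('pics/c2.png',cv2.resize(b,None,fx=3.7,fy=3.7,interpolation=cv2.INTER_CUBIC))
E
```

```text
(no output)
```

View pics/c1.png

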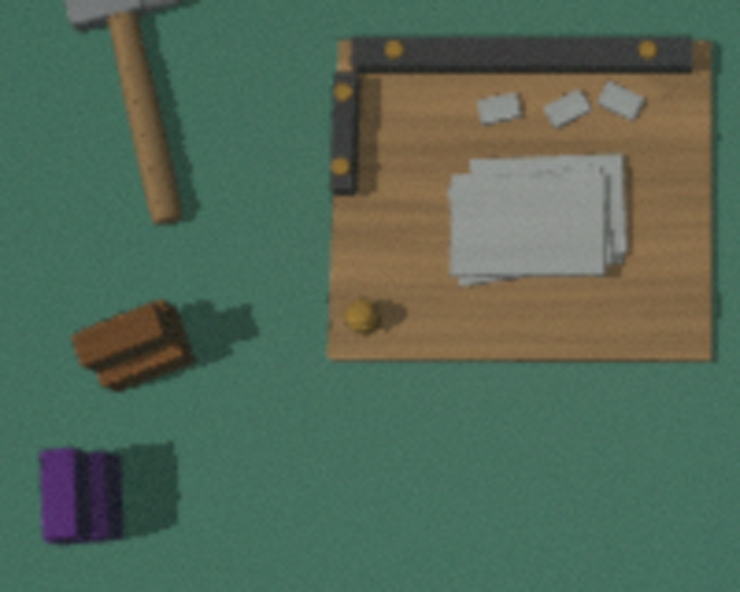

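View pics/c2.png

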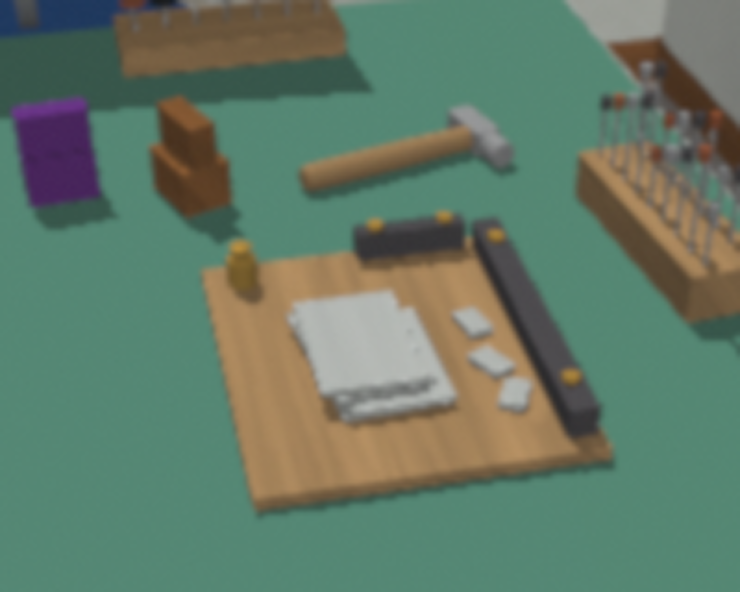

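Candidates for the block are the brown stepped block at top px (187,223) and the purple look-alike at (172,264). The close crop shows a brown base with a rib, standing left of the board, so I choose the brown one. The offcuts are at top px (285,159), (303,159) and (318,157), and the stack is near (295,189). The weight is at (248,215).

I'll fit the board and block poses by their silhouettes.

```bash
cat > fit.py <<'E'
from h import *
from scipy.optimize import minimize
BOARD=[((0,0,6),(260,300,12)),((112,0,25),(24,270,26)),((47.5,139,25),(95,18,26))]
BLOCK=[((0,0,22.5),(48,66,45)),((0,0,65),(26,66,40))]
S=np.array([[i,j,k] for i in(-.5,.5) for j in(-.5,.5) for k in(-.5,.5)])
def render(c,boxes,p,z0=0):
    im=np.zeros((400,640),np.uint8); big=np.zeros((1600,2560),np.uint8)
    m=R.from_rotvec([0,0,p[2]]).as_matrix()
    for ce,sz in boxes:
        P=(np.array(ce)+S*sz)/1000@m.T+[p[0],p[1],z0]
        uv=np.array([px(c,X) for X in P]); h=cv2.convexHull(((uv+.5)*4-.5).astype(np.float32)*16)
        cv2.fillConvexPoly(big,np.round(h).astype(np.int32),255,shift=4)
    return cv2.resize(big,(640,400),interpolation=cv2.INTER_AREA)/255.
def fit(boxes,masks,C,p0,z0=0):
    f=lambda p:sum(np.abs(render(C[n],boxes,p,z0)-masks[n]).sum() for n in masks)
    best=min((minimize(f,p0,method='Nelder-Mead',options=dict(initial_simplex=np.array(p0)+s*np.array([[0,0,0],[.01,0,0],[0,.01,0],[0,0,.15]]),xatol=1e-4,fatol=.05)) for s in(1,-1)),key=lambda r:r.fun)
    return best.x,best.fun,{n:round(masks[n].sum()) for n in masks}
def mask(labels,n,near=None):
    m=np.zeros((400,640),np.uint8)
    for l in labels:
        rs=trace(l,n)
        if near is not None: rs=[r for r in rs if np.hypot(*(np.array(r['rect'][:2])*[640,400]-near))<20]
        if rs: m|=np.array(rs[0]['region']).astype(np.uint8)
        else: print('none',l,n)
    cs,_=cv2.findContours(m,cv2.RETR_EXTERNAL,cv2.CHAIN_APPROX_NONE)
    o=np.zeros_like(m); cv2.drawContours(o,[max(cs,key=cv2.contourArea)],-1,1,-1); return o.astype(float)
E
python3 - <<'E'
from fit import *
C={n:get_image(n) for n in('side','top')}
for boxes,labs,p0,near in((BOARD,['board','stop_far','stop_side'],[.583,.047,0],None),(BLOCK,['block'],[.473,.345,.3],{'top':(187,223),'side':(271,132)})):
    M={n:mask(labs,n,near and near[n]) for n in C}
    print(labs[0],fit(boxes,M,C,p0))
    for n in C: print('  only',n,fit(boxes,{n:M[n]},C,p0))
for l in ('offcut1','blank1'):
    for r in trace(l,'top')[:4]:
        m=np.array(r['region']).astype(np.uint8); b=cv2.minAreaRect(np.argwhere(m)[:,::-1].astype(np.float32))
        print(l,round(r['score'],2),m.sum(),[np.round(atz(C['top'],q,.018),3)[:2] for q in cv2.boxPoints(b)])
E
```

```text
board (array([ 0.58450712,  0.05066844, -0.01345735]), np.float64(360.2078431372549), {'side': 6385, 'top': 8920})
  only side (array([ 0.58441601,  0.05078899, -0.01585609]), np.float64(171.49803921568628), {'side': 6385})
  only top (array([ 0.58427015,  0.05062932, -0.01365872]), np.float64(181.49803921568628), {'top': 8920})
block (array([0.46760644, 0.34568842, 0.34097632]), np.float64(103.49411764705883), {'side': 511, 'top': 508})
  only side (array([0.46657744, 0.34881961, 0.32312041]), np.float64(29.294117647058822), {'side': 511})
  only top (array([0.46914029, 0.34522133, 0.36372558]), np.float64(57.01568627450981), {'top': 508})
offcut1 0.62 64 [array([0.664, 0.083]), array([0.664, 0.053]), array([0.646, 0.053]), array([0.646, 0.083])]
offcut1 0.49 89 [array([0.658, 0.033]), array([0.672, 0.003]), array([ 0.651, -0.007]), array([0.637, 0.023])]
offcut1 0.28 1215 [array([0.604, 0.106]), array([ 0.602, -0.017]), array([ 0.516, -0.016]), array([0.518, 0.105])]
blank1 0.8 279 [array([0.616, 0.089]), array([ 0.614, -0.032]), array([ 0.537, -0.031]), array([0.539, 0.088])]
blank1 0.79 1102 [array([0.601, 0.103]), array([ 0.6  , -0.014]), array([ 0.519, -0.013]), array([0.521, 0.103])]
blank1 0.48 20 [array([0.609, 0.012]), array([ 0.609, -0.005]), array([ 0.6  , -0.005]), array([0.6  , 0.012])]
```

```bash
cat > plan.py <<'E'
from h import *
def plan(ways,az=None,p=None,a=None,step=.02,q=2):
    """ways: world xyz waypoints; az: final azimuth (rad) of tool x; prints rows (tool assumed vertical)"""
    o=observe(); m=rot(o['ee_rot'])
    p=np.array(o['position'] if p is None else p,float); a=np.arctan2(m[1,0],m[0,0]) if a is None else a
    az=a if az is None else az; rows=[]; i=0; W=[np.array(w,float) for w in ways]
    while i<len(W) or abs(az-a)>1e-4:
        x=np.array([np.cos(a),np.sin(a),0]); y=np.array([np.sin(a),-np.cos(a),0]); M=np.c_[x,y,[0,0,-1]]
        d=M.T@(W[min(i,len(W)-1)]-p); mx=np.abs(d).max(); last=mx<=step+1e-9
        d=d if last else d*step/mx
        t=np.clip(az-a,-np.radians(4),np.radians(4))
        s=np.round(np.r_[d/.02,0,0,-t/np.radians(4)],q)
        p=p+M@s[:3]*.02; a=a-s[5]*np.radians(4)
        rows.append([float(v)+0. for v in s]); 
        if last and i<len(W): i+=1
        if abs(s[5])<10**-q and i>=len(W): break
    for k in range(0,len(rows),8): print('['+','.join('['+','.join('%g'%v for v in r)+']' for r in rows[k:k+8])+']')
    print('end',np.round(p,4),round(a,4))
E
python3 -c "
from plan import *
plan([(.42,-.3,.22),(.5,.1,.22),(.4675,.347,.14)],np.pi/2+.34)"
```

```text
[[1,-0.69,0.02,0,0,-1],[1,-0.59,0.02,0,0,-1],[1,-0.5,0.02,0,0,-1],[1,-0.42,0.02,0,0,-1],[1,-0.34,0.02,0,0,-1],[1,-0.26,0.02,0,0,-1],[1,-0.19,0.02,0,0,-1],[1,-0.11,0.02,0,0,-1]]
[[1,-0.05,0.02,0,0,-1],[1,0.03,0.02,0,0,-1],[1,0.09,0.02,0,0,-1],[1,0.17,0.01,0,0,-1],[1,0.24,0.02,0,0,-1],[1,0.31,0.01,0,0,-1],[1,0.39,0.02,0,0,-1],[1,0.48,0.02,0,0,-1]]
[[1,0.56,0.01,0,0,-1],[1,0.66,0.02,0,0,-1],[0.37,0.28,0.01,0,0,-1],[1,0.22,0,0,0,-1],[1,0.3,0,0,0,-1],[1,0.38,0,0,0,-1],[1,0.46,0,0,0,-1],[1,0.55,0,0,0,-0.54]]
[[1,0.6,0,0,0,0],[1,0.6,0,0,0,0],[1,0.6,0,0,0,0],[1,0.6,0,0,0,0],[1,0.59,0,0,0,0],[1,0.6,0,0,0,0],[1,0.59,0,0,0,0],[1,0.6,0,0,0,0]]
[[1,0.59,0,0,0,0],[1,0.6,0,0,0,0],[1,0.59,0,0,0,0],[1,0.6,0,0,0,0],[0.89,0.53,0,0,0,0],[1,0.21,0.33,0,0,0],[1,0.21,0.33,0,0,0],[1,0.21,0.33,0,0,0]]
[[1,0.21,0.33,0,0,0],[1,0.21,0.33,0,0,0],[1,0.21,0.33,0,0,0],[1,0.22,0.33,0,0,0],[1,0.21,0.32,0,0,0],[1,0.22,0.33,0,0,0],[1,0.21,0.32,0,0,0],[1,0.22,0.33,0,0,0]]
[[1,0.21,0.32,0,0,0],[0.19,0.04,0.07,0,0,0]]
end [0.4675 0.347  0.1399] 1.9111
```

```bash
H="python3 -m handwheel"
$H '[[1,-0.7,0,0,0,-1],[1,-0.6,0,0,0,-1],[1,-0.5,0,0,0,-1],[1,-0.4,0,0,0,-1],[1,-0.35,0,0,0,-1],[1,-0.25,0,0,0,-1],[1,-0.2,0,0,0,-1],[1,-0.1,0,0,0,-1]]' 1
$H '[[1,-0.05,0,0,0,-1],[1,0.05,0,0,0,-1],[1,0.1,0,0,0,-1],[1,0.15,0,0,0,-1],[1,0.25,0,0,0,-1],[1,0.3,0,0,0,-1],[1,0.4,0,0,0,-1],[1,0.5,0,0,0,-1]]'
$H '[[1,0.55,0,0,0,-1],[1,0.65,0,0,0,-1],[0.4,0.3,0,0,0,-1],[1,0.2,0,0,0,-1],[1,0.3,0,0,0,-1],[1,0.4,0,0,0,-1],[1,0.45,0,0,0,-1],[1,0.55,0,0,0,-0.5]]'
$H '[[1,0.6,0,0,0,0],[1,0.6,0,0,0,0],[1,0.6,0,0,0,0],[1,0.6,0,0,0,0],[1,0.6,0,0,0,0],[1,0.6,0,0,0,0],[1,0.6,0,0,0,0],[1,0.6,0,0,0,0]]'
$H '[[1,0.6,0,0,0,0],[1,0.6,0,0,0,0],[1,0.6,0,0,0,0],[1,0.6,0,0,0,0],[0.9,0.5,0,0,0,0],[1,0.2,0.3,0,0,0],[1,0.2,0.3,0,0,0],[1,0.2,0.3,0,0,0]]'
python3 -c "
from plan import *
st(); print(observe()['joints']); plan([(.4675,.347,.14)],np.pi/2+.34)"
```

```text
clock: 2.67
position: [0.2778, -0.4688, 0.2269]
ee_rot: [2.875, 1.266, -0.0]
force: [1.1, -0.7, 0.2]
width: 1.001
gripper_force: 0.0
clock: 3.33
position: [0.3857, -0.3419, 0.2268]
ee_rot: [2.412, 2.012, -0.0]
force: [1.0, -0.4, -0.3]
width: 0.998
gripper_force: 0.0
clock: 4.0
position: [0.4421, -0.192, 0.2268]
ee_rot: [1.807, 2.57, -0.0]
force: [0.4, -0.6, 0.1]
width: 1.003
gripper_force: 0.0
clock: 4.67
position: [0.4792, -0.0089, 0.2269]
ee_rot: [1.812, 2.566, 0.0]
force: [0.9, -0.0, 0.3]
width: 1.002
gripper_force: 0.0
clock: 5.33
position: [0.4923, 0.1633, 0.2086]
ee_rot: [1.812, 2.566, 0.001]
force: [0.2, -0.6, -0.2]
width: 1.004
gripper_force: 0.0
5.33 [0.4923 0.1633 0.2086] x [-0.335  0.942  0.   ] y [0.942 0.335 0.   ] z [ 0.  0. -1.] F [ 0.2 -0.6 -0.2] w 1.0040623739082772 0.0
[ 0.086236    0.35894321 -0.66059544  1.81400288  0.2505759   1.05287509
 -0.32756556]
[[1,0.21,0.38,0,0,0.02],[1,0.21,0.38,0,0,0],[1,0.21,0.38,0,0,0],[1,0.21,0.38,0,0,0],[1,0.21,0.38,0,0,0],[1,0.21,0.38,0,0,0],[1,0.21,0.37,0,0,0],[1,0.2,0.38,0,0,0]]
[[1,0.21,0.37,0,0,0],[0.08,0.01,0.03,0,0,0]]
end [0.4674 0.3471 0.14  ] 1.9105
```

```bash
H="python3 -m handwheel"
$H '[[1,0.2,0.3,0,0,0],[1,0.2,0.4,0,0,0],[1,0.2,0.4,0,0,0],[1,0.2,0.4,0,0,0],[1,0.2,0.4,0,0,0],[1,0.2,0.4,0,0,0],[1,0.2,0.4,0,0,0],[0,0,0,0,0,0]]' >/dev/null
python3 -c "
from plan import *
get_image('side');get_image('top')
from fit import *
C={n:get_image(n) for n in('side','top')}
cv2.imwrite('pics/g1.png',np.hstack([cv2.resize(C['top']['image'][180:270,140:240],(400,360)),cv2.resize(C['side']['image'][70:160,220:320],(400,360))])[...,::-1])
st(); plan([(.4675,.347,.055)],np.pi/2+.34)"
```

```text
6.2 [0.473  0.3021 0.1549] x [-0.332  0.943 -0.001] y [ 0.943  0.332 -0.   ] z [ 0.    -0.001 -1.   ] F [0.2 0.3 0. ] w 1.0009034786831086 0.0
[[0.44,0.1,1,0,0,-0.02],[0.44,0.1,1,0,0,0],[0.44,0.1,1,0,0,0],[0.45,0.1,1,0,0,0],[0.44,0.09,0.99,0,0,0]]
end [0.4675 0.347  0.0551] 1.9108
```

View pics/g1.png

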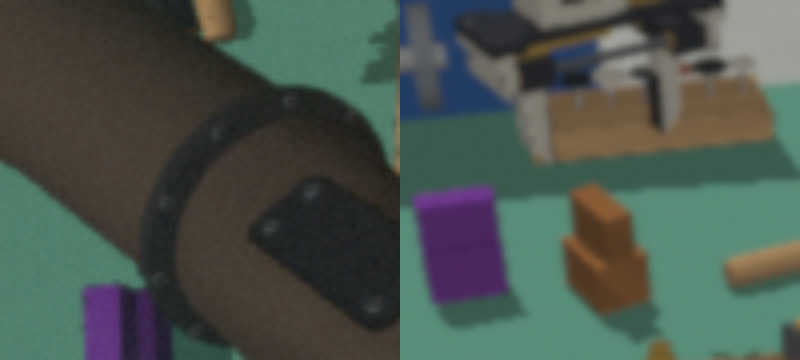

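The picture shows the open fingers high above and in front of the brown block. Next I move over it and descend.

```bash
H="python3 -m handwheel"
$H '[[1,0.2,0,0,0,0],[1,0.2,0,0,0,0],[0.2,0.1,0.7,0,0,0],[0,0,1,0,0,0],[0,0,1,0,0,0],[0,0,1,0,0,0],[0,0,1,0,0,0],[0,0,0.3,0,0,0]]' >/dev/null
$H '[[0,0,0,0,0,0]]' >/dev/null
python3 -c "
from plan import *
st(); plan([(.4675,.347,.055)],np.pi/2+.34)
c=get_image('side'); cv2.imwrite('pics/g2.png',cv2.resize(c['image'][70:160,220:320],(600,540))[...,::-1])"
```

```text
6.95 [0.4675 0.3453 0.0531] x [-0.331  0.944 -0.002] y [ 0.944  0.331 -0.003] z [-0.002 -0.002 -1.   ] F [-0.2  0.3 -0.4] w 1.000286296357711 0.0
[[0.08,0.03,-0.1,0,0,-0.04],[0,0,0,0,0,0]]
end [0.4675 0.347  0.0551] 1.9105
```

View pics/g2.png

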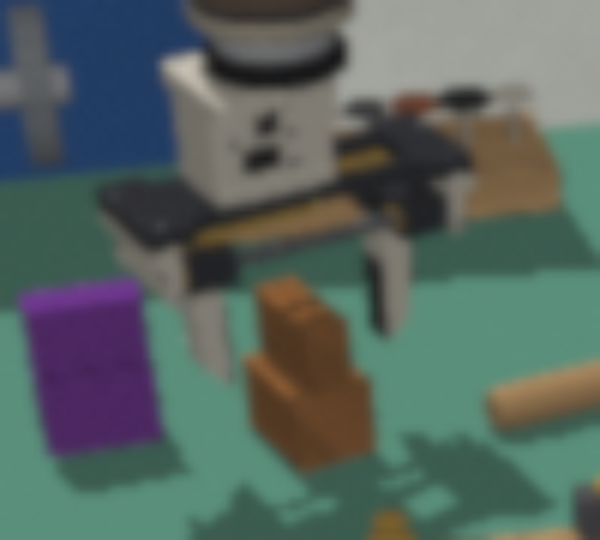

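The fingers straddle the rib evenly, clear of the base and the purple look-alike. I close the gripper now.

```bash
H="python3 -m handwheel"
$H '[[0,0,0,0,0,0],[0,0,0,0,0,0],[0,0,0,0,0,0],[0,0,0,0,0,0],[0,0,0,0,0,0],[0,0,0,0,0,0]]' 0 50
$H '[[0,0,-0.5,0,0,0],[0,0,-1,0,0,0],[0,0,-1,0,0,0],[0,0,-0.5,0,0,0],[0,0,0,0,0,0]]'
python3 - <<'E'
from fit import *
st(); o=observe()
C={n:get_image(n) for n in('side',)}
M={'side':mask(['block'],'side',px(C['side'],[o['position'][0],o['position'][1],o['position'][2]]))}
print(M['side'].sum()); 
for z in(.054,.06,.066): print(z,fit([BLOCK[0]]+BLOCK[1:],M,C,[.4675,.346,.335],z0=z))
E
```

```text
clock: 7.5
position: [0.4681, 0.3472, 0.055]
ee_rot: [1.817, 2.563, 0.001]
force: [0.6, -0.2, 0.3]
width: 0.616
gripper_force: 0.0
clock: 7.92
position: [0.469, 0.3484, 0.1175]
ee_rot: [1.816, 2.562, 0.007]
force: [-0.6, 0.4, -0.3]
width: 0.25
gripper_force: 0.0
7.92 [0.469  0.3484 0.1175] x [-0.331  0.944  0.001] y [0.944 0.331 0.004] z [ 0.003  0.003 -1.   ] F [-0.6  0.4 -0.3] w 0.24965337647790514 0.0
none block sideTraceback (most recent call last):
  File "<stdin>", line 4, in <module>
  File "fit.py", line 26, in mask
    o=np.zeros_like(m); cv2.drawContours(o,[max(cs,key=cv2.contourArea)],-1,1,-1); return o.astype(float)
                                            ~~~^^^^^^^^^^^^^^^^^^^^^^^^
ValueError: max() iterable argument is empty
```

I lifted before the slow fingers had closed. I reopen, go back down and close with enough wait.

```bash
H="python3 -m handwheel"
$H '[[0,0,0,0,0,0],[0,0,0,0,0,0],[0,0,0,0,0,0],[0,0,0,0,0,0],[0,0,0,0,0,0],[0,0,0,0,0,0],[0,0,0,0,0,0]]' 0.9 50 | grep width
python3 - <<'E'
from fit import *
C={n:get_image(n) for n in('side',)}
M={'side':mask(['block'],'side',(271,132))}
print(fit(BLOCK,M,C,[.4675,.346,.335]));st()
E
```

```text
width: 0.628
(array([0.46690406, 0.3470388 , 0.38160538]), np.float64(34.89019607843137), {'side': 563})
8.7 [0.4679 0.3471 0.1147] x [-0.331  0.944 -0.   ] y [ 0.944  0.331 -0.   ] z [-0. -0. -1.] F [-0.6  0.2  0.4] w 0.7089464331862131 0.0
```

```bash
H="python3 -m handwheel"
$H '[[0,0,0.5,0,0,0],[0,0,1,0,0,0],[0,0,1,0,0,0],[0,0,0.5,0,0,0],[0,0,0,0,0,0]]' | grep -E 'pos|width'
$H '[[0,0,0,0,0,0],[0,0,0,0,0,0],[0,0,0,0,0,0],[0,0,0,0,0,0],[0,0,0,0,0,0],[0,0,0,0,0,0],[0,0,0,0,0,0],[0,0,0,0,0,0]]' 0 50 | grep -E 'width|gripper'
$H '[[0,0,0,0,0,0],[0,0,0,0,0,0],[0,0,0,0,0,0]]'
```

```text
position: [0.4666, 0.3458, 0.052]
width: 0.904
width: 0.369
gripper_force: 0.0
clock: 10.03
position: [0.468, 0.3471, 0.0548]
ee_rot: [1.817, 2.563, 0.0]
force: [0.3, -0.3, 0.2]
width: 0.28
gripper_force: 49.6
```

```bash
python3 -c "
from plan import *
plan([(.468,.347,.125),(.6555,.1367,.125),(.6555,.1367,.075)],np.pi/2-.0145)"
```

```text
[[0,0,-1,0,0,1],[0,0,-1,0,0,1],[0,0,-1,0,0,1],[-0.01,0,-0.51,0,0,1],[-1,0.79,0,0,0,1],[-1,0.91,0,0,0,0.04],[-1,0.92,0,0,0,0],[-1,0.92,0,0,0,0]]
[[-1,0.92,0,0,0,0],[-1,0.92,0,0,0,0],[-1,0.92,0,0,0,0],[-1,0.92,0,0,0,0],[-1,0.92,0,0,0,0],[-1,0.91,0,0,0,0],[-0.44,0.4,0,0,0,0],[0,0,1,0,0,0]]
[[0,0,1,0,0,0],[0,0,0.5,0,0,0]]
end [0.6554 0.1367 0.075 ] 1.5564
```

```bash
H="python3 -m handwheel"
$H '[[0,0,-1,0,0,0],[0,0,-1,0,0,1],[0,0,-1,0,0,1],[0,0,-0.5,0,0,1],[-1,0.8,0,0,0,1],[-1,0.85,0,0,0,1],[-1,0.9,0,0,0,0.05],[-1,0.9,0,0,0,0]]' | grep -E 'pos|width|gripper'
$H '[[-1,0.9,0,0,0,0],[-1,0.9,0,0,0,0],[-1,0.9,0,0,0,0],[-1,0.9,0,0,0,0],[-1,0.9,0,0,0,0],[-1,0.9,0,0,0,0],[-0.4,0.4,0,0,0,0],[0,0,0,0,0,0]]' >/dev/null
$H '[[0,0,0,0,0,0]]' | grep -E 'pos|width|gripper'
python3 -c "
from plan import *
st();plan([(.6555,.1367,.08)],np.pi/2-.0145)
cs=[get_image('top'),get_image('side')]; cv2.imwrite('pics/g3.png',np.hstack([cv2.resize(cs[0]['image'][125:235,225:360],(400,326)),cv2.resize(cs[1]['image'][110:220,270:405],(400,326))])[...,::-1])"
```

```text
position: [0.5404, 0.269, 0.1246]
width: 0.283
gripper_force: 49.6
position: [0.6537, 0.1401, 0.1242]
width: 0.282
gripper_force: 49.6
11.45 [0.6537 0.1401 0.1242] x [0.016 1.    0.   ] y [ 1.    -0.016 -0.001] z [-0.001  0.    -1.   ] F [-0.4  1.1 -2.2] w 0.28206483093284573 49.6412068605423
[[-0.08,0.04,1,0,0,-0.02],[-0.07,0.04,1,0,0,0],[-0.02,0.01,0.21,0,0,0]]
end [0.6554 0.1367 0.08  ] 1.5562
```

View pics/g3.png

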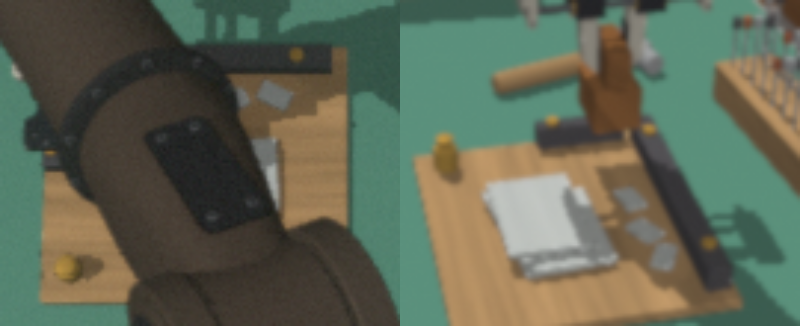

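The picture shows the block held upright over the left end of the strip. All three offcuts lie to its right in the side view, at about (630,198), (645,232) and (663,257) in the composite. I descend.

```bash
H="python3 -m handwheel"
$H '[[-0.15,0.1,0.8,0,0,0],[0,0,0.8,0,0,0],[0,0,0.5,0,0,0],[0,0,0.3,0,0,0],[0,0,0.2,0,0,0],[0,0,0,0,0,0],[0,0,0,0,0,0]]' | grep -E 'pos|force'
python3 - <<'E'
from fit import *
st(); C={'side':get_image('side')}; c=C['side']
hsv=cv2.cvtColor(c['image'],cv2.COLOR_RGB2HSV)
o=observe()
for l in('block',):
  for r in trace(l,'side')[:3]: print(r['score'],np.array(r['rect'])*[640,400,640,400])
for b in(0,.01,.02): print(b,px(c,[o['position'][0],o['position'][1],b]))
for l in('offcut1',):
  for p in place_of(l,'side')[:4]: print(p['score'],atz(c,np.array(p['point'])*[640,400],.012).round(3))
E
```

```text
position: [0.6561, 0.1377, 0.0731]
force: [-0.2, 0.2, -1.7]
gripper_force: 49.6
12.13 [0.6561 0.1377 0.0731] x [0.015 1.    0.   ] y [ 1.    -0.015  0.   ] z [ 0.  0. -1.] F [-0.2  0.2 -1.7] w 0.28196421803761823 49.6410870552063
0.94 [341.056 152.44   21.312  34.72 ]
0.81 [235.2   127.8    25.792  26.6  ]
0 [340.86573895 168.09221978]
0.01 [340.94467031 165.37440798]
0.02 [341.0243992  162.62913504]
0.6 [0.647 0.016 0.012]
0.6 [ 0.662 -0.023  0.012]
0.57 [0.65  0.088 0.012]
```

```bash
H="python3 -m handwheel"
$H '[[0,0,0.1,0,0,0],[0,0,0.06,0,0,0],[-0.1,0,0,0,0,0],[-0.3,0,0,0,0,0],[-0.3,0,0,0,0,0],[-0.3,0,0,0,0,0],[-0.3,0,0,0,0,0],[-0.3,0,0,0,0,0]]' | grep -E 'pos|^force'
$H '[[-0.4,0,0,0,0,0],[-0.4,0,0,0,0,0],[-0.4,0,0,0,0,0],[-0.4,0,0,0,0,0],[-0.4,0,0,0,0,0],[-0.4,0,0,0,0,0],[-0.4,0,0,0,0,0],[-0.4,0,0,0,0,0]]' | grep -E 'pos|^force'
$H '[[-0.4,0,0,0,0,0],[-0.4,0,0,0,0,0],[-0.4,0,0,0,0,0],[-0.4,0,0,0,0,0],[-0.4,0,0,0,0,0],[-0.4,0,0,0,0,0],[-0.4,0,0,0,0,0],[0,0,0,0,0,0]]' | grep -E 'pos|^force'
python3 - <<'E'
from fit import *
st(); c=get_image('side')
for l in('offcut1',):
  for p in place_of(l,'side')[:4]: print(p['score'],atz(c,np.array(p['point'])*[640,400],.012).round(3))
E
```

```text
position: [0.6556, 0.104, 0.0695]
force: [-0.1, 0.2, -2.4]
position: [0.6545, 0.0403, 0.0695]
force: [0.1, 0.3, -1.2]
position: [0.6537, -0.0178, 0.0693]
force: [-0.1, -1.0, -2.4]
14.28 [ 0.6537 -0.0178  0.0693] x [ 0.018  1.    -0.002] y [ 1.    -0.018 -0.   ] z [-0.    -0.002 -1.   ] F [-0.1 -1.  -2.4] w 0.2832322273875596 49.64069187641144
0.5 [ 0.669 -0.089  0.012]
0.45 [ 0.649 -0.061  0.012]
0.4 [ 0.625 -0.106  0.012]
```

```bash
H="python3 -m handwheel"
$H '[[-0.3,-0.05,0,0,0,0],[-0.3,-0.05,0,0,0,0],[-0.3,-0.05,0,0,0,0],[-0.3,0,0,0,0,0],[-0.3,0,0,0,0,0],[-0.3,0,0,0,0,0],[-0.3,0,0,0,0,0],[0,0,0,0,0,0]]' | grep -E 'pos|^force'
python3 - <<'E'
from fit import *
c=get_image('side')
for l in('offcut1',):
  for p in place_of(l,'side')[:4]: print(p['score'],atz(c,np.array(p['point'])*[640,400],.012).round(3))
cv2.imwrite('pics/g4.png',cv2.resize(c['image'][130:270,270:450],(720,560))[...,::-1])
E
```

```text
position: [0.65, -0.0591, 0.0694]
force: [0.0, -0.7, -0.9]
0.65 [ 0.647 -0.103  0.012]
0.49 [ 0.613 -0.124  0.012]
0.44 [ 0.676 -0.111  0.012]
```

View pics/g4.png

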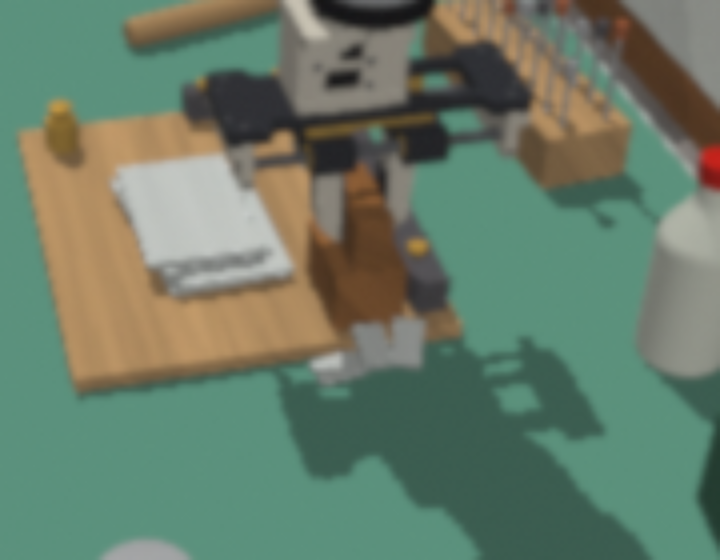

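All three offcuts are at or over the right edge (composite px (330,365), (372,345) and (408,342)). I keep pushing straight.

```bash
H="python3 -m handwheel"
$H '[[-0.3,0,0,0,0,0],[-0.3,0,0,0,0,0],[-0.3,0,0,0,0,0],[-0.3,0,0,0,0,0],[-0.3,0,0,0,0,0],[-0.3,0,0,0,0,0],[-0.3,0,0,0,0,0],[0,0,0,0,0,0]]' | grep -E 'pos|^force'
$H '[[0,0,-1,0,0,0],[0,0,-1,0,0,0],[0,-0.5,-1,0,0,0],[0,-1,0,0,0,0],[0,-1,0,0,0,0],[0,-1,0,0,0,0],[0,-1,0,0,0,0],[0,-1,0,0,0,0]]' | grep -E 'pos|^force'
python3 - <<'E'
from fit import *
st();c=get_image('side')
for l in('offcut1',):
  for p in place_of(l,'side')[:4]: print(p['score'],atz(c,np.array(p['point'])*[640,400],.0).round(3))
cv2.imwrite('pics/g5.png',cv2.resize(c['image'][130:270,270:450],(720,560))[...,::-1])
E
```

```text
position: [0.6493, -0.1012, 0.0694]
force: [-0.5, -0.3, -1.1]
position: [0.5384, -0.0969, 0.1296]
force: [0.2, 0.2, -1.7]
16.48 [ 0.5384 -0.0969  0.1296] x [ 0.015  1.    -0.   ] y [ 1.    -0.015  0.   ] z [ 0. -0. -1.] F [ 0.2  0.2 -1.7] w 0.28300907222010335 49.64131414890289
0.66 [ 0.615 -0.119  0.   ]
0.59 [0.556 0.075 0.   ]
0.58 [ 0.673 -0.129  0.   ]
0.43 [ 0.641 -0.108  0.   ]
```

View pics/g5.png

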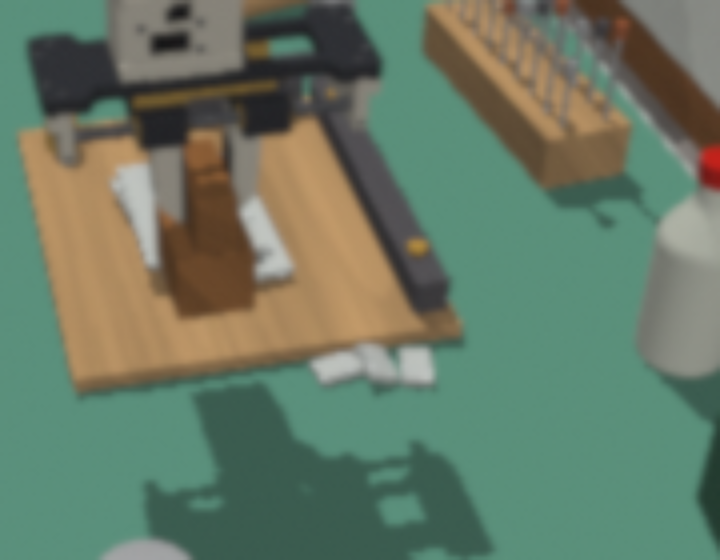

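The picture shows all three offcuts lying on the bench past the right edge (px (338,368), (378,362), (415,366)), with the stack undisturbed. I go to the near side of the stack.

```bash
H="python3 -m handwheel"
$H '[[1,-0.5,0,0,0,0],[1,-0.5,0,0,0,0],[1,-0.4,0,0,0,0],[1,-0.4,0,0,0,0],[1,-0.4,0,0,0,0],[1,-0.4,0,0,0,0],[0.7,-0.4,0,0,0,0],[0,0,0,0,0,0]]' | grep -E 'pos'
$H '[[0,0,0.5,0,0,0],[0,0,0.8,0,0,0],[0,0,0.7,0,0,0],[0,0,0.5,0,0,0],[0,0,0,0,0,0]]' | grep -E 'pos|^force'
python3 - <<'E'
from fit import *
st();c=get_image('side'); t=get_image('top')
B=np.array([.5843,.0507,0]); m=R.from_rotvec([0,0,-.0145]).as_matrix()
for l,n,cc in(('offcut1','side',c),('offcut1','top',t),('blank1','side',c),('stop_far_face','side',c),('stop_side_face','side',c)):
  for r in place_of(l,n)[:4]:
    print(l,n,round(r['score'],2),((atz(cc,np.array(r['point'])*[640,400],0 if l=='offcut1' else .012)-B)@m).round(4))
E
```

```text
position: [0.4806, 0.0418, 0.13]
position: [0.4806, 0.0367, 0.0773]
force: [0.1, 0.1, -2.1]
17.67 [0.4806 0.0367 0.0773] x [ 0.016  1.    -0.001] y [ 1.    -0.016 -0.003] z [-0.003 -0.    -1.   ] F [ 0.1  0.1 -2.1] w 0.2783321816363848 49.64088678359985
offcut1 side 0.69 [0.0592 0.1539 0.    ]
offcut1 side 0.61 [ 0.0868 -0.1754  0.    ]
offcut1 side 0.41 [ 0.0459 -0.1717  0.    ]
offcut1 side 0.38 [ 0.0645 -0.159   0.    ]
offcut1 top 0.59 [ 0.0567 -0.1652  0.    ]
offcut1 top 0.53 [ 0.0372 -0.1663  0.    ]
offcut1 top 0.47 [ 0.0999 -0.1828  0.    ]
blank1 side 0.65 [-0.0249  0.0066  0.012 ]
blank1 side 0.57 [-0.0235  0.0091  0.012 ]
blank1 side 0.55 [-0.0147 -0.0212  0.012 ]
stop_far_face side 0.72 [ 0.1046 -0.      0.012 ]
stop_side_face side 0.59 [0.0536 0.1317 0.012 ]
```

```bash
H="python3 -m handwheel"
$H '[[0,0,0.3,0,0,0],[0,0,0.1,0,0,0],[0,0.2,0,0,0,0],[0,0.2,0,0,0,0],[0,0.2,0,0,0,0],[0,0.2,0,0,0,0],[0,0.2,0,0,0,0],[0,0.2,0,0,0,0]]' | grep -E 'pos|^force'
$H '[[0,0.25,0,0,0,0],[0,0.25,0,0,0,0],[0,0.25,0,0,0,0],[0,0.25,0,0,0,0],[0,0.25,0,0,0,0],[0,0.25,0,0,0,0],[0,0.25,0,0,0,0],[0,0.25,0,0,0,0]]' | grep -E 'pos|^force'
$H '[[0,0.25,0,0,0,0],[0,0.2,0,0,0,0],[0,0.2,0,0,0,0],[0,0.2,0,0,0,0],[0,0.1,0,0,0,0]]' | grep -E 'pos|^force'
```

```text
position: [0.5053, 0.0374, 0.0716]
force: [-6.4, 0.2, 8.8]
position: [0.5456, 0.0368, 0.0717]
force: [-4.1, 0.1, 6.0]
position: [0.565, 0.0365, 0.0717]
force: [-6.1, -0.8, 7.8]
```

```bash
python3 - <<'E'
from fit import *
st();c=get_image('side'); 
cv2.imwrite('pics/g6.png',cv2.resize(c['image'][130:230,270:400],(780,600),interpolation=cv2.INTER_CUBIC)[...,::-1])
E
```

```text
19.77 [0.565  0.0365 0.0717] x [ 0.015  1.    -0.   ] y [ 1.    -0.015  0.   ] z [ 0. -0. -1.] F [-6.1 -0.8  7.8] w 0.28038214235876263 49.6529495716095
```

View pics/g6.png

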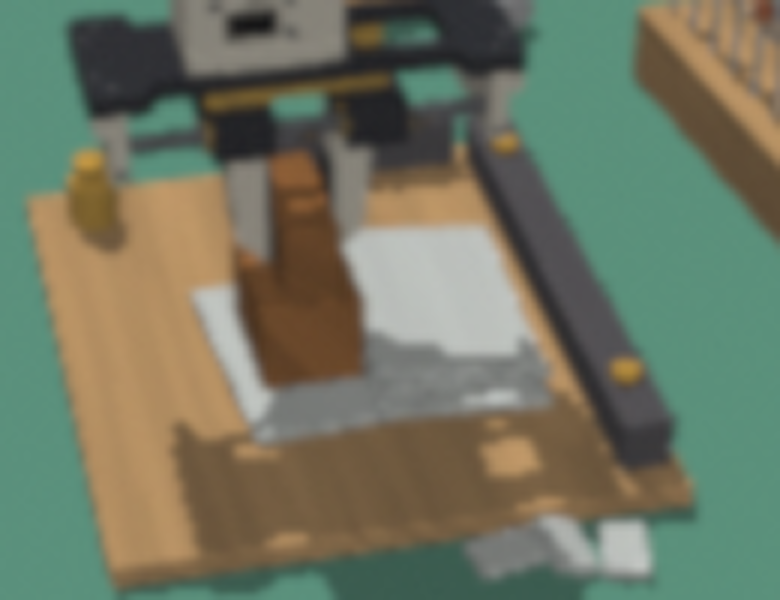

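The picture shows the block riding on the bottom blank, whose near edge runs from px (195,290) to (262,435). Only the upper blanks moved. I lift, retreat, and find the board's level by touch so the block sits lower.

```bash
H="python3 -m handwheel"
$H '[[0,0,-0.5,0,0,0],[0,0,-1,0,0,0],[0,0,-1,0,0,0],[0,-1,0,0,0,0],[0,-1,0,0,0,0],[0,-1,0,0,0,0],[0,-1,0,0,0,0],[0,-0.7,0,0,0,0]]' | grep -E 'pos'
$H '[[0,0,0,0,0,0],[0,0,0,0,0,0]]' | grep -E 'pos|^force'
python3 - <<'E'
from fit import *
c=get_image('side')
for uv in((302.5,178.3),(313.7,202.5)): print(atz(c,uv,.017).round(4))
c2=get_image('top'); x=[]
for n,cc in(('side',c),('top',c2)):
  for r in trace('blank1',n)[:4]:
    m=np.array(r['region']).astype(np.uint8); b=cv2.minAreaRect(np.argwhere(m)[:,::-1].astype(np.float32))
    q=np.argwhere(m)[:,::-1]; w=np.array([atz(cc,p,.018)[:2] for p in q]); print(n,round(r['score'],2),m.sum(),w.min(0).round(3),w.max(0).round(3))
E
```

```text
position: [0.4692, 0.0378, 0.122]
position: [0.4709, 0.0378, 0.1222]
force: [0.7, 0.8, -1.9]
[0.5263 0.0871 0.017 ]
[ 0.5343 -0.0317  0.017 ]
side 0.97 689 [ 0.593 -0.011] [0.677 0.122]
side 0.91 584 [ 0.524 -0.037] [0.59 0.09]
side 0.47 58 [ 0.589 -0.018] [0.658 0.109]
side 0.3 4281 [ 0.451 -0.121] [0.722 0.235]
top 0.68 476 [ 0.594 -0.02 ] [0.674 0.098]
top 0.65 156 [ 0.534 -0.028] [0.588 0.004]
top 0.52 107 [ 0.59  -0.032] [ 0.666 -0.017]
top 0.51 947 [ 0.681 -0.086] [0.717 0.184]
```

```bash
H="python3 -m handwheel"
$H '[[0,0,0.5,0,0,0],[0,0,0.8,0,0,0],[0,0,0.7,0,0,0],[0,0,0.3,0,0,0],[0,0,0.2,0,0,0],[0,0,0,0,0,0],[0,0,0,0,0,0]]' | grep -E 'pos|^force'
for i in 1 2 3; do $H '[[0,0,0.05,0,0,0],[0,0,0,0,0,0],[0,0,0,0,0,0]]' | grep -E 'pos|^force'; done
```

```text
position: [0.4707, 0.0381, 0.0716]
force: [0.4, 0.2, -2.7]
position: [0.4708, 0.0379, 0.0709]
force: [-0.4, 0.1, -1.1]
position: [0.4705, 0.0378, 0.0696]
force: [-0.2, -0.4, -1.2]
position: [0.4704, 0.0379, 0.0684]
force: [-0.2, 0.4, -1.9]
```

```bash
H="python3 -m handwheel"
for i in 1 2 3; do $H '[[0,0,0.05,0,0,0],[0,0,0,0,0,0],[0,0,0,0,0,0]]' | grep -E 'pos|^force'; done
```

```text
position: [0.4704, 0.0379, 0.0674]
force: [-0.9, 0.1, -2.0]
position: [0.4706, 0.038, 0.0667]
force: [0.2, -0.3, 2.0]
position: [0.4706, 0.038, 0.0666]
force: [-6.1, -1.3, 19.4]
```

The touch level is at TCP z ≈ 0.0668, so the calibration holds. The earlier commanded height was about 2 mm too high because I read it before it had settled. I raise 2 mm from the pressed command and push again.

```bash
H="python3 -m handwheel"
$H '[[0,0,-0.1,0,0,0],[0,0,0,0,0,0],[0,0,0,0,0,0],[-0.2,0.3,0,0,0,0],[-0.2,0.3,0,0,0,0],[0,0.3,0,0,0,0],[0,0.2,0,0,0,0],[0,0.2,0,0,0,0]]' | grep -E 'pos|^force'
$H '[[0,0.2,0,0,0,0],[0,0.2,0,0,0,0],[0,0.2,0,0,0,0],[0,0.2,0,0,0,0],[0,0,0,0,0,0]]' | grep -E 'pos|^force'
python3 - <<'E'
from fit import *
for n in('side','top'):
  cc=get_image(n)
  for r in trace('blank1',n)[:3]:
    m=np.array(r['region']).astype(np.uint8); q=np.argwhere(m)[:,::-1]; w=np.array([atz(cc,p,.018)[:2] for p in q]); print(n,round(r['score'],2),m.sum(),w.min(0).round(3),w.max(0).round(3))
E
```

```text
position: [0.4971, 0.0294, 0.0674]
force: [0.2, 0.2, -1.1]
position: [0.513, 0.0294, 0.0674]
force: [-0.6, -0.2, -1.4]
side 0.84 544 [ 0.535 -0.037] [0.6   0.092]
side 0.71 681 [ 0.602 -0.017] [0.683 0.12 ]
side 0.5 120 [ 0.598 -0.042] [ 0.675 -0.015]
top 0.59 164 [ 0.62  -0.023] [0.68  0.092]
top 0.39 92 [ 0.602 -0.035] [ 0.675 -0.026]
```

```bash
H="python3 -m handwheel"
$H '[[0,0.2,0,0,0,0],[0,0.2,0,0,0,0],[0,0.2,0,0,0,0],[0,0.2,0,0,0,0],[0,0.2,0,0,0,0],[0,0.2,0,0,0,0],[0,0.2,0,0,0,0],[0,0,0,0,0,0]]' | grep -E 'pos|^force'
$H '[[0,0.2,0,0,0,0],[0,0.2,0,0,0,0],[0,0.2,0,0,0,0],[0,0.2,0,0,0,0],[0,0.2,0,0,0,0],[0,0,0,0,0,0]]' | grep -E 'pos|^force'
python3 - <<'E'
from fit import *
for n in('side','top'):
  cc=get_image(n)
  for r in trace('blank1',n)[:3]:
    m=np.array(r['region']).astype(np.uint8); q=np.argwhere(m)[:,::-1]; w=np.array([atz(cc,p,.018)[:2] for p in q]); print(n,round(r['score'],2),m.sum(),w.min(0).round(3),w.max(0).round(3))
E
```

```text
position: [0.5412, 0.0288, 0.0674]
force: [-1.8, -0.6, -3.0]
position: [0.5614, 0.0284, 0.0675]
force: [-2.0, 0.2, -1.9]
side 0.8 794 [ 0.602 -0.014] [0.692 0.123]
side 0.64 124 [ 0.604 -0.037] [ 0.682 -0.017]
side 0.58 138 [ 0.581 -0.041] [0.606 0.08 ]
top 0.73 333 [ 0.683 -0.086] [0.715 0.184]
```

```bash
H="python3 -m handwheel"
$H '[[0,0.15,0,0,0,0],[0,0.15,0,0,0,0],[0,0.15,0,0,0,0],[0,0.1,0,0,0,0],[0,0.1,0,0,0,0],[0,0,0,0,0,0]]' | grep -E 'pos|^force'
for i in 1 2 3 4; do $H '[[0,0.05,0,0,0,0],[0,0,0,0,0,0]]' | grep -E 'pos|^force'; done
```

```text
position: [0.5737, 0.0283, 0.0674]
force: [-3.1, 0.4, -1.4]
position: [0.5744, 0.0283, 0.0674]
force: [-3.3, -0.4, -2.7]
position: [0.5754, 0.0283, 0.0674]
force: [-2.3, 0.3, -3.1]
position: [0.5765, 0.0283, 0.0675]
force: [-3.5, 0.8, -3.2]
position: [0.5775, 0.0283, 0.0675]
force: [-4.1, -0.0, -3.3]
```

```bash
H="python3 -m handwheel"
for i in 1 2 3 4 5 6 7 8; do f=$($H '[[0,0.04,0,0,0,0],[0,0,0,0,0,0]]' | grep -E 'pos|^force'); echo $f; fx=$(echo "$f" | sed -n 's/^force: \[\([-0-9.]*\),.*/\1/p'); awk "BEGIN{exit !($fx<-6)}" && break; done
```

```text
position: [0.5782, 0.0283, 0.0675] force: [-4.3, 1.5, -2.5]
position: [0.579, 0.0283, 0.0675] force: [-4.4, -0.6, -2.0]
position: [0.5798, 0.0283, 0.0675] force: [-4.6, -0.4, -1.5]
position: [0.5803, 0.0282, 0.0675] force: [-4.3, 0.3, -0.3]
position: [0.5805, 0.0283, 0.0674] force: [-6.5, -1.2, 1.5]
```

```bash
H="python3 -m handwheel"
$H '[[0,0.03,0,0,0,0],[0,0,0,0,0,0],[0,0,0,0,0,0]]' | grep -E 'pos|^force'
python3 - <<'E'
from fit import *
st()
for n in('side','top'):
  cc=get_image(n)
  for r in trace('blank1',n)[:3]:
    m=np.array(r['region']).astype(np.uint8); q=np.argwhere(m)[:,::-1]; w=np.array([atz(cc,p,.018)[:2] for p in q]); print(n,round(r['score'],2),m.sum(),w.min(0).round(3),w.max(0).round(3))
E
```

```text
position: [0.5805, 0.0283, 0.0674]
force: [-8.9, 0.3, 1.9]
27.83 [0.5805 0.0283 0.0674] x [ 0.015  1.    -0.   ] y [ 1.    -0.015 -0.003] z [-0.003 -0.    -1.   ] F [-8.9  0.3  1.9] w 0.27820642561411474 49.65738773345947
side 0.77 529 [ 0.61  -0.007] [0.687 0.113]
side 0.52 80 [ 0.605 -0.036] [ 0.678 -0.018]
```

```bash
H="python3 -m handwheel"
$H '[[0,-0.3,0,0,0,0],[0,-0.5,0,0,0,0],[0,0,-0.5,0,0,0],[0,0,-1,0,0,0],[0,0,-0.7,0,0,0],[-1,0.7,0,0,0,0],[-1,0.7,0,0,0,0],[-1,0.7,0,0,0,0]]' | grep -E 'pos|^force'
$H '[[-1,0.7,0,0,0,0],[-1,0.7,0,0,0,0],[-0.3,0.2,0,0,0,0],[0,0,0,0,0,0],[0,0,0,0,0,0]]' | grep -E 'pos|^force'
python3 - <<'E'
from plan import *
st(); plan([(.642,-.079,.075)],np.pi/2-.0145)
B=np.array([.5843,.0507,0]); M=R.from_rotvec([0,0,-.0145]).as_matrix()
cc=get_image('side')
for r in trace('blank1','side')[:4]:
    m=np.array(r['region']).astype(np.uint8); q=np.argwhere(m)[:,::-1]; w=np.array([((atz(cc,p,.02)-B)@M)[:2] for p in q]); print(round(r['score'],2),m.sum(),w.min(0).round(3),w.max(0).round(3))
E
```

```text
position: [0.6086, -0.0327, 0.1135]
force: [1.0, -0.4, -2.3]
position: [0.6385, -0.0781, 0.1121]
force: [-0.0, 1.0, -1.6]
29.12 [ 0.6385 -0.0781  0.1121] x [0.015 1.    0.001] y [ 1.    -0.015  0.001] z [ 0.001  0.001 -1.   ] F [-0.   1.  -1.6] w 0.2816960405721798 49.64103698730469
[[-0.02,0.1,1,0,0,-0.01],[-0.02,0.08,0.86,0,0,0]]
end [ 0.642  -0.079   0.0749] 1.5561
0.76 314 [ 0.02  -0.061] [0.072 0.066]
```

```bash
H="python3 -m handwheel"
$H '[[-0.05,0.15,0.5,0,0,0],[0,0,0.7,0,0,0],[0,0,0.5,0,0,0],[0,0,0.2,0,0,0],[0,0,0.1,0,0,0],[0,0,0,0,0,0],[0,0,0,0,0,0]]' | grep -E 'pos|^force'
$H '[[0,0,0.1,0,0,0],[0,0,0,0,0,0],[0,0,0,0,0,0]]' | grep -E 'pos|^force'
```

```text
position: [0.6416, -0.0794, 0.0718]
force: [0.3, 0.0, -0.9]
position: [0.6414, -0.0797, 0.0698]
force: [0.2, -0.4, -2.4]
```

```bash
H="python3 -m handwheel"
$H '[[0,0,0.1,0,0,0],[0,0,0,0,0,0],[0,0,0,0,0,0],[0.2,0,0,0,0,0],[0.2,0,0,0,0,0],[0.2,0,0,0,0,0],[0.2,0,0,0,0,0],[0.2,0,0,0,0,0]]' | grep -E 'pos|^force'
$H '[[0.2,0,0,0,0,0],[0.2,0,0,0,0,0],[0.2,0,0,0,0,0],[0.2,0,0,0,0,0],[0.2,0,0,0,0,0],[0.2,0,0,0,0,0],[0.2,0,0,0,0,0],[0.2,0,0,0,0,0]]' | grep -E 'pos|^force'
python3 - <<'E'
from fit import *
B=np.array([.5843,.0507,0]); M=R.from_rotvec([0,0,-.0145]).as_matrix()
st()
for n in('side','top'):
  cc=get_image(n)
  for r in trace('blank1',n)[:3]:
    m=np.array(r['region']).astype(np.uint8); q=np.argwhere(m)[:,::-1]; w=np.array([((atz(cc,p,.03)-B)@M)[:2] for p in q]); print(n,round(r['score'],2),m.sum(),w.min(0).round(3),w.max(0).round(3))
E
```

```text
position: [0.6417, -0.0597, 0.0676]
force: [-1.1, -2.4, -1.2]
position: [0.6421, -0.0273, 0.0676]
force: [-0.5, -3.4, -1.2]
31.38 [ 0.6421 -0.0273  0.0676] x [ 0.015  1.    -0.   ] y [ 1.    -0.015  0.   ] z [ 0. -0. -1.] F [-0.5 -3.4 -1.2] w 0.27949469496816337 49.64104413986206
side 0.49 198 [ 0.016 -0.036] [0.054 0.063]
top 0.87 1124 [ 0.016 -0.03 ] [0.101 0.088]
```

```bash
H="python3 -m handwheel"
$H '[[0.25,0,0,0,0,0],[0.25,0,0,0,0,0],[0.25,0,0,0,0,0],[0.25,0,0,0,0,0],[0.25,0,0,0,0,0],[0.25,0,0,0,0,0],[0.2,0,0,0,0,0],[0,0,0,0,0,0]]' | grep -E 'pos|^force'
$H '[[0.15,0,0,0,0,0],[0.15,0,0,0,0,0],[0.15,0,0,0,0,0],[0.1,0,0,0,0,0],[0,0,0,0,0,0]]' | grep -E 'pos|^force'
for i in 1 2 3 4 5 6 7 8 9 10 ; do f=$($H '[[0.05,0,0,0,0,0],[0,0,0,0,0,0]]' | grep -E 'pos|^force'); echo $f; fy=$(echo "$f" | sed -n 's/^force: \[[-0-9.]*, \([-0-9.]*\),.*/\1/p'); awk "BEGIN{exit !($fy<-6)}" && break; done
```

```text
position: [0.6426, 0.0082, 0.0676]
force: [-0.5, -0.4, -2.0]
position: [0.6428, 0.0176, 0.0676]
force: [0.8, -1.9, -2.2]
position: [0.6428, 0.0181, 0.0675] force: [0.7, -3.0, -1.5]
position: [0.6428, 0.0192, 0.0675] force: [0.6, -3.6, -0.5]
position: [0.6428, 0.0205, 0.0675] force: [0.0, -3.9, -1.7]
position: [0.6428, 0.0216, 0.0675] force: [0.4, -2.5, -0.6]
position: [0.6428, 0.0226, 0.0675] force: [-0.6, -2.8, -2.1]
position: [0.6428, 0.0236, 0.0675] force: [-0.6, -2.6, -1.7]
position: [0.6428, 0.0246, 0.0674] force: [0.7, -2.8, -1.4]
position: [0.6428, 0.0256, 0.0675] force: [-0.1, -3.4, -2.5]
position: [0.6428, 0.0266, 0.0675] force: [-0.1, -2.9, -1.9]
position: [0.6429, 0.027, 0.0675] force: [-0.1, -4.4, -1.0]
```

```bash
H="python3 -m handwheel"
for i in 1 2 3 4; do f=$($H '[[0.03,0,0,0,0,0],[0,0,0,0,0,0],[0,0,0,0,0,0]]' | grep -E 'pos|^force'); echo $f; fy=$(echo "$f" | sed -n 's/^force: \[[-0-9.]*, \([-0-9.]*\),.*/\1/p'); awk "BEGIN{exit !($fy<-8)}" && break; done
python3 - <<'E'
from fit import *
B=np.array([.5843,.0507,0]); M=R.from_rotvec([0,0,-.0145]).as_matrix()
st()
for n in('side','top'):
  cc=get_image(n)
  for r in trace('blank1',n)[:3]:
    m=np.array(r['region']).astype(np.uint8); q=np.argwhere(m)[:,::-1]; w=np.array([((atz(cc,p,.03)-B)@M)[:2] for p in q]); print(n,round(r['score'],2),m.sum(),w.min(0).round(3),w.max(0).round(3))
E
```

```text
position: [0.6429, 0.0271, 0.0675] force: [-0.6, -5.5, -0.1]
position: [0.6429, 0.0272, 0.0675] force: [-1.1, -5.4, -0.3]
position: [0.6429, 0.0273, 0.0676] force: [-0.0, -7.2, 1.4]
position: [0.643, 0.0274, 0.0676] force: [-1.7, -7.6, 0.9]
35.33 [0.643  0.0274 0.0676] x [ 0.016  1.    -0.003] y [ 1.    -0.016 -0.   ] z [-0.    -0.003 -1.   ] F [-1.7 -7.6  0.9] w 0.28123662822146883 49.66017544269562
side 0.51 238 [0.015 0.008] [0.055 0.131]
top 0.83 902 [0.019 0.022] [0.098 0.129]
top 0.65 3485 [-0.133 -0.146] [0.125 0.147]
```

```bash
H="python3 -m handwheel"
$H '[[-0.3,0,0,0,0,0],[-0.4,0,0,0,0,0],[0,0,-0.5,0,0,0],[0,0,-1,0,0,0],[0,0,-0.7,0,0,0],[0.9,-0.7,0,0,0,0],[1,-0.7,0,0,0,0],[1,-0.7,0,0,0,0]]' | grep -E 'pos|^force'
$H '[[1,-0.7,0,0,0,0],[1,-0.7,0,0,0,0],[0.8,-0.5,0,0,0,0],[0,0,0,0,0,0],[0,0,0,0,0,0]]' | grep -E 'pos|^force'
python3 - <<'E'
from plan import *
st(); plan([(.568,.121,.0725)],np.pi/2-.0145)
B=np.array([.5843,.0507,0]); M=R.from_rotvec([0,0,-.0145]).as_matrix()
for n in('side','top'):
  cc=get_image(n)
  for r in trace('blank1',n)[:3]:
    m=np.array(r['region']).astype(np.uint8); q=np.argwhere(m)[:,::-1]; w=np.array([((atz(cc,p,.03)-B)@M)[:2] for p in q]); print(n,round(r['score'],2),m.sum(),w.min(0).round(3),w.max(0).round(3))
E
```

```text
position: [0.6016, 0.0755, 0.1127]
force: [0.2, 1.3, -1.5]
position: [0.5641, 0.133, 0.1126]
force: [0.2, -0.1, -1.4]
36.62 [0.5641 0.133  0.1126] x [0.012 1.    0.001] y [ 1.    -0.012  0.001] z [ 0.001  0.001 -1.   ] F [ 0.2 -0.1 -1.4] w 0.28183693678335836 49.640981554985046
[[-0.3,0.1,1,0,0,0.04],[-0.3,0.1,1,0,0,0],[0,0,0,0,0,0]]
end [0.5679 0.121  0.0726] 1.5561
side 0.94 635 [0.015 0.005] [0.098 0.136]
side 0.41 12 [ 0.021 -0.001] [0.055 0.005]
side 0.4 23 [ 0.018 -0.016] [ 0.066 -0.009]
top 0.52 210 [0.04  0.009] [0.098 0.059]
```

```bash
H="python3 -m handwheel"
$H '[[-0.3,0.05,0.5,0,0,0.04],[-0.3,0,0.7,0,0,0],[0,0,0.5,0,0,0],[0,0,0.3,0,0,0],[0,0,0,0,0,0],[0,0,0,0,0,0]]' | grep -E 'pos|^force'
$H '[[0,0,0.1,0,0,0],[0,0,0.1,0,0,0],[0,0,0,0,0,0],[0,0,0,0,0,0]]' | grep -E 'pos|^force'
```

```text
position: [0.5651, 0.1192, 0.0711]
force: [0.1, 0.6, -1.3]
position: [0.5654, 0.1191, 0.0677]
force: [-0.5, 0.2, -1.7]
```

```bash
H="python3 -m handwheel"
$H '[[0,0.2,0,0,0,0],[0,0.2,0,0,0,0],[0,0.1,0,0,0,0],[0,0.1,0,0,0,0],[0,0,0,0,0,0]]' | grep -E 'pos|^force'
for i in 1 2 3 4 5 6 7 8; do f=$($H '[[0,0.04,0,0,0,0],[0,0,0,0,0,0]]' | grep -E 'pos|^force'); echo $f; fx=$(echo "$f" | sed -n 's/^force: \[\([-0-9.]*\),.*/\1/p'); awk "BEGIN{exit !($fx<-7)}" && break; done
```

```text
position: [0.5779, 0.1186, 0.0675]
force: [-0.7, -0.4, -1.5]
position: [0.5781, 0.1187, 0.0675] force: [0.3, 0.1, -0.8]
position: [0.5787, 0.1186, 0.0675] force: [-0.1, -1.2, -1.5]
position: [0.5795, 0.1185, 0.0674] force: [-1.1, -1.3, -2.8]
position: [0.5805, 0.1185, 0.0674] force: [-0.5, -0.2, -2.8]
position: [0.5812, 0.1186, 0.0675] force: [-1.7, -0.5, -1.7]
position: [0.5817, 0.1187, 0.0674] force: [-3.1, -0.1, -1.0]
position: [0.582, 0.1187, 0.0673] force: [-5.0, -1.3, 0.6]
position: [0.5821, 0.1188, 0.0672] force: [-6.3, 0.7, 0.2]
```

```bash
H="python3 -m handwheel"
$H '[[0,-0.3,0,0,0,0],[0,-0.3,0,0,0,0],[0,0,-0.5,0,0,0],[0,0,-1,0,0,0],[0,0,-0.7,0,0,0],[-1,0.7,0,0,0,0],[-1,0.7,0,0,0,0],[-1,0.7,0,0,0,0]]' | grep -E 'pos|^force'
$H '[[-1,0.7,0,0,0,0],[-1,0.5,0,0,0,0],[-0.4,0.2,0,0,0,0],[0,0,0,0,0,0],[0,0,0,0,0,0]]' | grep -E 'pos|^force'
python3 - <<'E'
from plan import *
st(); plan([(.642,.014,.0725)],np.pi/2-.0145)
E
```

```text
position: [0.6139, 0.0576, 0.1133]
force: [1.0, 0.2, -2.7]
position: [0.6396, 0.0102, 0.112]
force: [-0.4, 1.5, -0.8]
40.48 [0.6396 0.0102 0.112 ] x [0.018 1.    0.001] y [ 1.    -0.018  0.   ] z [ 0.     0.001 -1.   ] F [-0.4  1.5 -0.8] w 0.27755049984556224 49.64110851287842
[[0.1,0.06,1,0,0,-0.05],[0.09,0.06,0.97,0,0,0]]
end [0.6421 0.0139 0.0726] 1.556
```

```bash
H="python3 -m handwheel"
$H '[[0.1,0.1,0.5,0,0,0],[0,0,0.7,0,0,0],[0,0,0.5,0,0,0],[0,0,0.3,0,0,0],[0,0,0.1,0,0,0],[0,0,0.1,0,0,0],[0,0,0,0,0,0],[0,0,0,0,0,0]]' | grep -E 'pos|^force'
$H '[[0.2,0,0,0,0,0],[0.2,0,0,0,0,0],[0.1,0,0,0,0,0],[0,0,0,0,0,0]]' | grep -E 'pos|^force'
for i in 1 2 3 4 5 6 7 8; do f=$($H '[[0.04,0,0,0,0,0],[0,0,0,0,0,0]]' | grep -E 'pos|^force'); echo $f; fy=$(echo "$f" | sed -n 's/^force: \[[-0-9.]*, \([-0-9.]*\),.*/\1/p'); awk "BEGIN{exit !($fy<-7)}" && break; done
```

```text
position: [0.6421, 0.0117, 0.0679]
force: [0.2, -0.6, -1.3]
position: [0.6421, 0.0228, 0.0679]
force: [0.1, -0.6, -1.3]
position: [0.642, 0.0224, 0.0676] force: [-0.2, -0.6, -1.9]
position: [0.642, 0.0231, 0.0675] force: [0.1, -0.3, -1.6]
position: [0.642, 0.024, 0.0675] force: [-0.6, -0.2, -0.8]
position: [0.642, 0.0249, 0.0675] force: [0.3, -0.6, -2.3]
position: [0.642, 0.0257, 0.0675] force: [0.8, 0.4, -1.0]
position: [0.642, 0.0265, 0.0675] force: [-0.0, 0.5, -0.9]
position: [0.642, 0.0268, 0.0675] force: [0.1, -1.1, -1.2]
position: [0.642, 0.0271, 0.0675] force: [0.4, -3.7, -0.9]
```

```bash
H="python3 -m handwheel"
for i in 1 2; do $H '[[0.03,0,0,0,0,0],[0,0,0,0,0,0],[0,0,0,0,0,0]]' | grep -E 'pos|^force'; done
$H '[[-0.4,0,0,0,0,0],[-0.4,0,0,0,0,0],[0,0,-1,0,0,0],[0,0,-1,0,0,0],[0,0,-0.5,0,0,0],[0,0,0,0,0,0]]' | grep -E 'pos|^force'
python3 - <<'E'
from plan import *
plan([(.54,-.19,.115),(.54,-.19,.062)],np.pi/2-.0145)
E
```

```text
position: [0.6421, 0.0273, 0.0675]
force: [-0.6, -5.1, -0.1]
position: [0.6421, 0.0274, 0.0675]
force: [-0.8, -7.3, 0.5]
position: [0.6435, 0.0136, 0.1201]
force: [0.4, 0.5, -3.0]
[[-1,-0.49,0.02,0,0,-0.05],[-1,-0.49,0.03,0,0,0],[-1,-0.49,0.02,0,0,0],[-1,-0.49,0.03,0,0,0],[-1,-0.49,0.02,0,0,0],[-1,-0.49,0.03,0,0,0],[-1,-0.49,0.02,0,0,0],[-1,-0.49,0.03,0,0,0]]
[[-1,-0.49,0.02,0,0,0],[-1,-0.49,0.03,0,0,0],[-0.25,-0.12,0,0,0,0],[0,0,1,0,0,0],[0,0,1,0,0,0],[0,0,0.65,0,0,0]]
end [ 0.54   -0.1899  0.0621] 1.5564
```

Before setting the block down I move it off to the right and check the stack from above. Time used is about 45 s.

```bash
H="python3 -m handwheel"
$H '[[-1,-0.5,0,0,0,0],[-1,-0.5,0,0,0,0],[-1,-0.5,0,0,0,0],[-1,-0.5,0,0,0,0],[-1,-0.5,0,0,0,0],[-1,-0.5,0,0,0,0],[-1,-0.5,0,0,0,0],[-1,-0.5,0,0,0,0]]' >/dev/null
$H '[[-1,-0.5,0,0,0,0],[-1,-0.5,0,0,0,0],[-0.2,-0.1,0,0,0,0],[0,0,0.5,0,0,0],[0,0,0.8,0,0,0],[0,0,0.7,0,0,0],[0,0,0,0,0,0],[0,0,0,0,0,0]]' | grep -E 'pos|^force'
python3 - <<'E'
from fit import *
B=np.array([.5843,.0507,0]); M=R.from_rotvec([0,0,-.0145]).as_matrix()
st(); C={n:get_image(n) for n in('side','top')}
for n,cc in C.items():
  for r in trace('blank1',n)[:3]:
    m=np.array(r['region']).astype(np.uint8); q=np.argwhere(m)[:,::-1]; w=np.array([((atz(cc,p,.03)-B)@M)[:2] for p in q]); print(n,round(r['score'],2),m.sum(),w.min(0).round(3),w.max(0).round(3))
a=cv2.resize(C['side']['image'][130:240,270:410],(400,314),interpolation=cv2.INTER_CUBIC);b=cv2.resize(C['top']['image'][125:235,225:365],(400,314),interpolation=cv2.INTER_CUBIC)
cv2.imwrite('pics/g7.png',np.hstack([a,b])[...,::-1])
E
```

```text
position: [0.5358, -0.1875, 0.0763]
force: [0.4, 0.2, -1.3]
45.15 [ 0.5358 -0.1875  0.0763] x [0.016 1.    0.002] y [ 1.    -0.016 -0.002] z [-0.002  0.002 -1.   ] F [ 0.4  0.2 -1.3] w 0.2837023056867345 49.6410870552063
side 0.58 181 [0.051 0.005] [0.101 0.099]
side 0.28 76 [-0.111  0.086] [-0.088  0.149]
top 0.67 1077 [0.022 0.009] [0.101 0.129]
```

View pics/g7.png

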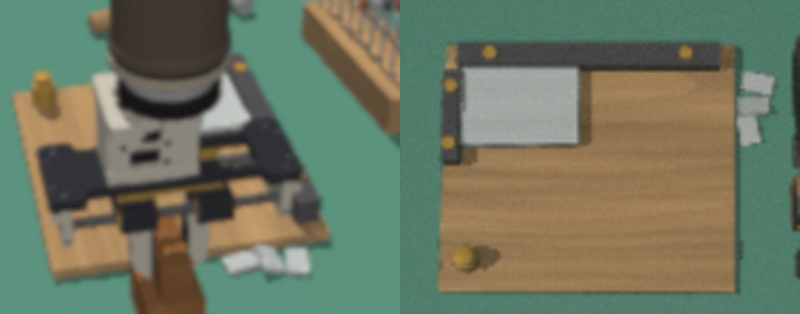

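The picture shows one clean, square stack in the corner of both stops (composite px 462–578 by 66–145). The three offcuts lie off the right edge (px (750–760, 83–130)). I set the block down.

```bash
H="python3 -m handwheel"
$H '[[0,0,0.4,0,0,0],[0,0,0.3,0,0,0],[0,0,0.2,0,0,0],[0,0,0,0,0,0],[0,0,0,0,0,0],[0,0,0,0,0,0]]' | grep -E 'pos|^force'
for i in 1 2 3 4; do f=$($H '[[0,0,0.04,0,0,0],[0,0,0,0,0,0],[0,0,0,0,0,0]]' | grep -E 'pos|^force'); echo $f; fz=$(echo "$f" | sed -n 's/^force: \[.*, \([-0-9.]*\)\]/\1/p'); awk "BEGIN{exit !($fz>1)}" && break; done
```

```text
position: [0.5363, -0.189, 0.0595]
force: [-0.1, 1.0, -1.2]
position: [0.5363, -0.1891, 0.0589] force: [-0.1, -0.0, -1.7]
position: [0.5362, -0.189, 0.0579] force: [0.1, 0.5, -1.7]
position: [0.5361, -0.189, 0.057] force: [-0.1, 0.7, -1.8]
position: [0.5361, -0.189, 0.0563] force: [0.7, 0.8, -2.1]
```

```bash
H="python3 -m handwheel"
for i in 1 2 3 4; do f=$($H '[[0,0,0.03,0,0,0],[0,0,0,0,0,0],[0,0,0,0,0,0]]' | grep -E 'pos|^force'); echo $f; fz=$(echo "$f" | sed -n 's/^force: \[.*, \([-0-9.]*\)\]/\1/p'); awk "BEGIN{exit !($fz>1)}" && break; done
$H '[[0,0,0,0,0,0],[0,0,0,0,0,0],[0,0,0,0,0,0],[0,0,0,0,0,0],[0,0,0,0,0,0],[0,0,0,0,0,0],[0,0,0,0,0,0],[0,0,0,0,0,0]]' 0.8 | grep -E 'width|^force'
$H '[[0,0,-0.3,0,0,0],[0,0,-1,0,0,0],[0,0,-1,0,0,0],[0,0,-1,0,0,0],[0,0,-1,0,0,0],[0,0,-1,0,0,0],[0,0,0,0,0,0],[0,0,0,0,0,0]]'
python3 - <<'E'
from fit import *
B=np.array([.5843,.0507,0]); M=R.from_rotvec([0,0,-.0145]).as_matrix()
st(); C={n:get_image(n) for n in('side','top')}
K={'side':mask(['block'],'side',px(C['side'],[.536,-.189,.04]))}
print(fit(BLOCK,K,C,[.536,-.189,-.0145]))
for n,cc in C.items():
  for r in trace('blank1',n)[:2]:
    m=np.array(r['region']).astype(np.uint8); q=np.argwhere(m)[:,::-1]; w=np.array([((atz(cc,p,.03)-B)@M)[:2] for p in q]); print(n,round(r['score'],2),m.sum(),w.min(0).round(3),w.max(0).round(3))
E
```

```text
position: [0.5362, -0.189, 0.0557] force: [0.2, 0.1, -0.9]
position: [0.5361, -0.1891, 0.0551] force: [-1.0, -0.0, -1.3]
position: [0.5362, -0.189, 0.0547] force: [-1.7, -0.0, 1.9]
force: [-0.4, 0.3, 0.6]
width: 0.785
clock: 48.93
position: [0.5369, -0.1892, 0.1619]
ee_rot: [2.24, 2.2, 0.002]
force: [-0.1, -0.2, -0.3]
width: 0.799
gripper_force: 0.0
48.93 [ 0.5369 -0.1892  0.1619] x [ 0.018  1.    -0.001] y [ 1.    -0.018  0.002] z [ 0.002 -0.001 -1.   ] F [-0.1 -0.2 -0.3] w 0.7986231365272792 0.0
(array([ 0.53545648, -0.18963768, -0.01164681]), np.float64(45.35294117647059), {'side': 889})
side 0.53 162 [0.021 0.007] [0.082 0.092]
top 0.62 1098 [0.019 0.008] [0.101 0.129]
top 0.54 77 [ 0.07 -0.19] [ 0.094 -0.161]
```

The block stands upright on the bench where I left it, the stack is flush, and the gripper is clear. I hand in.

```bash
python3 -c "
from cell import *
print(sign_off())"
```

```text
the job is handed in; nothing more can be done
None
```

I handed the job in at about 49 s: the three offcuts are off the board, the four blanks look flush and square against both stops in the camera views, and the block stands upright on the bench to the right of the board; the judge returned no verdict.

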